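Seat the gauge plate on its hidden locating pin and hold it down

ROBOT

A 6-joint arm with a two-finger parallel gripper is mounted at the origin on the work surface. World frame = base frame: x ahead of the robot, y to its left, z up, the work surface at z = 0. Lengths are in m, angles in rad, forces in N, time in s.
With the tool pointing down it reaches from about 0.325 to 0.9 m from the base axis. Payload 6.1 kg.
Tool frame: the origin (TCP) lies midway between the tips of the shut fingers; the grasp point (between the pads) lies env.pinch_z behind it (env.pinch_z is the distance from the TCP to the grasp point, in m); x points along the fingers, z is the direction in which the jaws open and shut, and the axes are right-handed (so a half turn about x gives the same grasp; the last joint's range is limited). The gripper opens to 87 mm and grips with 3 to 60 N. Pads are 19 mm wide; open, the fingers measure 117 mm over their backs; the gripper's body (75 mm by 190 mm) begins 51 mm behind the grasp point.
Start: joints at [0.978, 0.22, 1.526, -0, 1.395, -0.126], TCP at [0.281, 0.558, 0.223] pointing down, gripper open.
Joint ranges: [-2.98, 2.98], [-0.91, 2.08], [0.09, 2.57], [-1.24, 4.39], [0.2, 2.65], [-2.68, 2.68]. Speed limits (rad/s): [2.57, 2.57, 3.01, 3.14, 3.14, 3.14].

INTERFACE

Orientations are given as a unit quaternion [w, x, y, z].
In Python, from rig import env gives the robot as it stands. The module is installed in compiled form; this text tells all that it offers.
- The arm moves only by the shell command python3 -m pendant 'ROWS' [OPENING] [FORCE]. ROWS is JSON, a list that holds one entry, the list of rows, each a list of 6 numbers: the shift along the tool's x, y, z each as a share of 0.025 m, from -1 to 1, then the turn, a rotation vector about the tool's x, y, z each as a share of 8 degrees, from -1 to 1. In form: [[[tx, ty, tz, wx, wy, wz], ...]]. A call has 1 to 10 rows; each row shifts and turns the commanded pose from where the row before left it, along the tool's axes as they then stand; what a row does not reach is not made up. A row lasts 1/8 s, in which the tool goes at most 62.5 mm and 10.7 degrees, less where a joint would pass 70% of its speed; a pose out of reach is approached as far as the arm can. A call with a number of a shift or a turn outside -1 to 1 is refused whole. A call with a gripper value outside its range is refused whole. OPENING is the opening, from -1 (shut) to 1 (fully open), set as the call begins (- or left out, the last holds). The fingers move at their own pace and stop on an object; FORCE is the grip in N (left out, the last holds). Time passes only in rows, so rows that do not move let the fingers close. It gives the time, the measured TCP pose, the force and the opening at its end, in the units of the state.
- env.sense(): the state, without advancing time (a new reading comes with each control period).
- env.camera(name): name is "scene" or "side" or "wrist"; returns (picture, depth): 420x560x3 uint8, blue, green, red; 420x560 float32, m along the optical axis (not along the pixel's ray), 0 where there is no reading.
- env.camera_info(name): a dict with "intrinsics" (3x3 intrinsics, pixels), "xyz" and "rotation" of the camera in the world. Camera axes: x right, y up, looking along -z (the intrinsics and any distortion apply to the point x, -y, -z); pixel columns grow to the right and rows downward; lengths in m; the calibration is good to about 2 mm. A picture is of the moment at which its call begins: read the wrist's pose just before it. camera_info takes no time and is no camera call; for the wrist camera it gives the pose at the moment of the call.
- env.close_job(): hands the job in, once; it reports no verdict.
Trained networks look in the newest picture that a camera, given by its name, has taken for a name from the list of things; names that differ only in an ending like _2 or _b are one class to them, and where a whole thing is asked for, a point or a joint stands for the part that bears it (a point fixed in the world has none). Each returns a list of dicts, best first, with "conf" (0 to 1); they miss things now and then, are a little off and sometimes report something else, mostly with a low value. They report only what shows in the picture. A call takes as long as a camera call. They do not tell look-alikes from the thing itself.
- env.find_in(camera, query): "box" ([left, top, width, height] in pixels, round what is visible of it).
- env.landmark_of(camera, query): "point" ([column, row] in pixels: a listed point, or the origin of a listed thing).
The state is a dict: "clock": time; "q": joint angles; "joint_vel": joint speeds; "effort": joint torques, N m; "eef_pos": TCP position; "eef_rot": TCP orientation; "ft_force": force on the tool from outside, world axes, zero at the start; "torque": the same for the moment, N m; "opening": finger opening in m.
Only numpy, scipy, OpenCV 4.12 (cv2) and the standard library are available. Lean on these libraries where they do the work, as an engineer would, in place of code of your own. Each camera call takes 0.05 s, during which the arm holds its last target.

TASK

Pull the drawer of the low grey cabinet well open and take out the aluminium gauge plate by the rib on its back. Lay it square over the sprung seat of the fixture, sliding it along as needed until the bore in its underside drops over the locating pin hidden beneath it, then press it down until the seat is fully home, and finish still holding it pressed down with the gripper. Leave the other things standing on the bench where they are.

Things in the scene. Friction and masses are not known exactly. Their poses are not given: they have to be found in the camera images.
- cabinet_drawer0 (a joint): drawer: 0 closed, grows in m as it slides out, at most 0.18; starts nearly closed; about 1 N of friction. Tray 218 wide, 215 long inside, floor 22 above the bench, walls up to 78, front panel up to 88. The plate lies loose in its front half, clear of the cabinet's roof once the drawer is out 0.13 or more; a steel ring and a steel block lie behind it; all ride along
- cabinet_drawer0_handle (a point): middle of the drawer's steel bar handle: level round bar 11 thick, 120 long, its axis 35 in front of the drawer front (free gap 29), 62 above the bench, 38 below the cabinet's top. Axes: x into the cabinet (the drawer opens along -x), y along the bar, z up
- cabinet: low grey cabinet, fixed: 260 deep (x), 260 wide (y), 100 high; origin in the middle of its underside, on the bench, z up; its drawer slides out along its own -x; yaw up to about 10 degrees
- plate: aluminium gauge plate, about 0.3 kg: block 60 (x) by 80 (y) by 20 thick, lying flat, with an upright grip rib in the middle of its top, 40 long along x, 14 wide across y, 30 high (rib top 50 above the underside). Origin in the middle of the underside, z up; there a blind round bore opens, 16 in diameter, 17 deep, mouth chamfered 1.5. Same after half a turn
- fixture: locating fixture, fixed: steel base 110 (x) by 170 (y) by 18 high, origin in the middle of its underside, on the bench, z up; yaw up to about 23 degrees. Over it a sprung aluminium seat 60 (x) by 124 (y), centred; seat top 40 above the bench when free, 34 when fully home. The plate belongs with its long side (y) along the fixture's y
- pin_line (a point): middle of the line of the pin tip, 48 above the bench; axes as the fixture. The fixed steel pin, 12 in diameter, tip tapered to 6 over 3, stands in the seat's dark slot at x = 0, anywhere from y = -16 to +16: not reported, seen from above until covered. Off the bore the plate rests on the tip, 48 up; with the bore over the pin it drops 8 to the free seat. Origin is not the pin
- seat (a joint): how far the fixture's sprung seat is pressed down, in m: 0 free, 0.006 fully home on its stop. The spring pushes up with about 7 N when free and 13 N when fully home, and lifts the plate again when it is let go
- vee_block: dark steel vee block, 50 by 50 by 38 high, origin under its middle; to be left alone
- jar: amber glass jar, 60 in diameter, 75 high, origin under its middle; to be left alone
- spray_bottle: green plastic bottle, 60 in diameter, 190 high, origin under its middle; to be left alone
- wrench: steel wrench lying flat, 160 long along its x; to be left alone
- pin_tray: grey plastic tray, 100 by 140 by 25 high, origin under its middle; to be left alone
Not all that is in view belongs to the job. Several things have the shape of the fixture; the one meant has the colours described above.

How it is judged:
By the outcome, as a careful person would: the job done as asked, in the order asked, and still so for the second after the job is handed in, while the arm keeps its last pose, push and grip.
It also fails if it takes over 67 s, if anything falls off the work surface, if the arm or the gripper's body presses on something with over 40 N, if the wrist force passes 120 N, or if a joint passes its speed limit or range.

## Working session

There is one attempt and no reset: what is moved stays moved. The work goes in short steps, Python scripts to look and compute and a shell command to move; the robot and the scene stay as the last step left them, time stands still between calls to the robot, and variables do not carry over. Pictures are saved under pics/ and viewed, and the job is handed in when it is done.

```bash
mkdir -p pics; cat > h.py <<'E'
import numpy as np, cv2
from rig import env
def R(q):
    w,x,y,z=q
    return np.array([[1-2*(y*y+z*z),2*(x*y-z*w),2*(x*z+y*w)],[2*(x*y+z*w),1-2*(x*x+z*z),2*(y*z-x*w)],[2*(x*z-y*w),2*(y*z+x*w),1-2*(x*x+y*y)]])
def cam(n):
    i=env.camera_info(n); rot=np.array(i["rotation"])
    if rot.size==4: rot=R(rot)
    p,d=env.camera(n); return p,d,dict(K=np.array(i["intrinsics"]),t=np.array(i["xyz"]),R=rot,i=i)
def cloud(d,c):
    K=c['K'];v,u=np.mgrid[:d.shape[0],:d.shape[1]]
    P=np.stack([(u-K[0,2])/K[0,0]*d,-(v-K[1,2])/K[1,1]*d,-d],-1)
    W=P@c['R'].T+c['t']; W[d<=0]=np.nan; return W
def proj(X,c):
    p=(np.array(X)-c['t'])@c['R']; K=c['K']
    return np.array([K[0,0]*p[0]/-p[2]+K[0,2],K[1,1]*-p[1]/-p[2]+K[1,2]])
def onplane(uv,z,c):
    K=c['K'];r=c['R']@np.array([(uv[0]-K[0,2])/K[0,0],-(uv[1]-K[1,2])/K[1,1],-1]);s=(z-c['t'][2])/r[2];return c['t']+s*r
E
python3 - <<'E'
from h import *
s=env.sense();print(s,env.pinch_z)
for n in("scene","side","wrist"):
    p,d,c=cam(n);cv2.imwrite(f"pics/{n}0.png",p);print(n,c['i'])
    np.savez(f"{n}0.npz",p=p,d=d,K=c['K'],t=c['t'],R=c['R'])
E
```

```text
{'clock': 0.0, 'q': array([ 9.77926589e-01,  2.21251159e-01,  1.52764000e+00,  3.13031341e-05,
        1.39467728e+00, -1.26121122e-01]), 'joint_vel': array([-8.29222599e-04, -6.38021208e-04, -1.04084996e-03, -2.19354921e-05,
        5.99444821e-04, -1.93064591e-03]), 'effort': array([-1.39401895e-04, -4.94615972e+01, -3.87376928e+01,  6.99237641e-02,
        5.74138714e-02, -2.02189731e-04]), 'eef_pos': array([0.28089229, 0.55761912, 0.22140646]), 'eef_rot': array([ 0.60143672, -0.37109179,  0.602718  ,  0.37053444]), 'ft_force': array([ 0.23227773, -0.66394805,  0.14848585]), 'torque': array([ 0.00532425, -0.04081304,  0.00374838]), 'opening': 0.0868550960965327} 0.0187
scene {'intrinsics': array([[444.69895124,   0.        , 283.12972856],
       [  0.        , 444.69895124, 207.61050885],
       [  0.        ,   0.        ,   1.        ]]), 'xyz': array([ 1.46817074, -0.58621461,  1.44735895]), 'rotation': array([0.81321287, 0.28157363, 0.17384049, 0.4787281 ])}
side {'intrinsics': array([[403.17127809,   0.        , 282.80747855],
       [  0.        , 403.17127809, 207.32519003],
       [  0.        ,   0.        ,   1.        ]]), 'xyz': array([ 0.37647007, -1.26097418,  1.10526903]), 'rotation': array([ 0.90546993,  0.42036633, -0.02771307, -0.05146197])}
wrist {'intrinsics': array([[291.54456943,   0.        , 282.22601576],
       [  0.        , 291.54456943, 213.29866184],
       [  0.        ,   0.        ,   1.        ]]), 'xyz': array([0.20812107, 0.59633993, 0.38336475]), 'rotation': array([ 0.84150522, -0.1298187 , -0.07890936,  0.51844901])}
```

View pics/scene0.png

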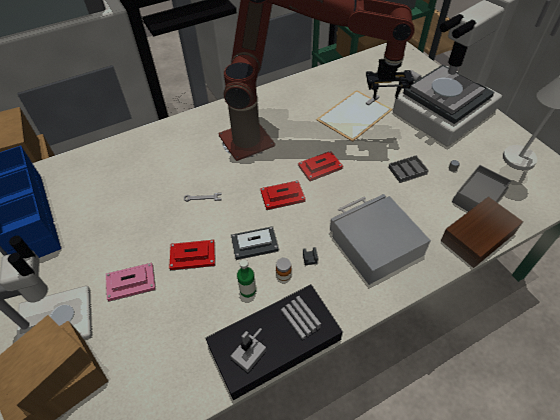

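View pics/side0.png

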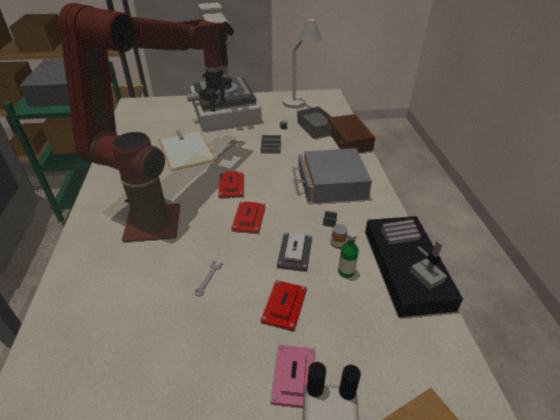

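View pics/wrist0.png

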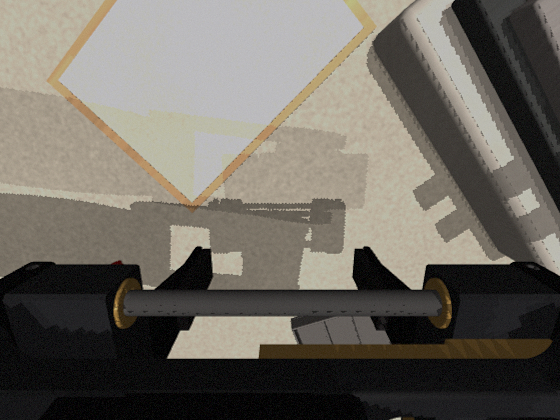

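Scene picture: there are five fixture shapes. Three are red at (320,165), (283,194) and (192,253), one is pink at (131,280), and one has a dark steel base with an aluminium seat at (256,242). The last matches the description. The cabinet is at (380,237) with its handle at (352,205), and there is no other grey cabinet. Next is a close crop plus positions.

```bash
python3 - <<'E'
from h import *
f=np.load("scene0.npz");p,d=f['p'],f['d'];c=dict(K=f['K'],t=f['t'],R=f['R'])
cr=p[165:300,220:440];cv2.imwrite("pics/crop0.png",cv2.resize(cr,None,fx=3.6,fy=3.6,interpolation=cv2.INTER_CUBIC))
W=cloud(d,c)
print('bench z',np.nanmedian(W[215:225,120:220,2]))
# cabinet top
m=(abs(W[...,2]-0.1)<.006); n,l,st,ce=cv2.connectedComponentsWithStats(m.astype(np.uint8))
k=l[237,380];pts=W[l==k][:,:2].astype(np.float32);r=cv2.minAreaRect(pts);print('cab',r,cv2.boxPoints(r),np.median(W[l==k][:,2]))
# fixture region heights
reg=np.zeros(d.shape,bool);reg[222:262,225:285]=1
for z0,z1 in((.012,.024),(.034,.046)):
    mm=reg&(W[...,2]>z0)&(W[...,2]<z1);q=W[mm][:,:2].astype(np.float32);r=cv2.minAreaRect(q);print(z0,len(q),r,cv2.boxPoints(r).round(3).tolist(),np.median(W[mm][:,2]))
for q in("cabinet","cabinet_drawer0_handle","fixture","pin_line","vee_block","jar","spray_bottle"):
    o=env.landmark_of("scene",q)
    for e in o[:5]:
        z={"cabinet_drawer0_handle":.062,"pin_line":.048}.get(q,0)
        print(q,round(e['conf'],2),np.round(e['point'],1),onplane(e['point'],z,c).round(4))
E
```

```text
bench z 0.0009647941704329366
cab ((0.7903279662132263, 0.18137183785438538), (0.24877482652664185, 0.2666540741920471), 0.3953593671321869) [[0.6650235  0.3138374 ]
 [0.6668635  0.04718967]
 [0.9156324  0.04890627]
 [0.91379243 0.31555402]] 0.1003552652703088
0.012 537 ((0.5492770671844482, -0.22987550497055054), (0.17010433971881866, 0.11798897385597229), 74.58582305908203) [[0.4699999988079071, -0.29600000381469727], [0.5839999914169312, -0.328000009059906], [0.6290000081062317, -0.164000004529953], [0.5149999856948853, -0.13199999928474426]] 0.018457955211022004
0.034 400 ((0.5502630472183228, -0.23016995191574097), (0.12393709272146225, 0.06799641251564026), 75.44702911376953) [[0.5019999742507935, -0.28200000524520874], [0.5680000185966492, -0.29899999499320984], [0.5989999771118164, -0.17900000512599945], [0.5329999923706055, -0.16200000047683716]] 0.04015458683220474
cabinet 0.86 [378.4 243.9] [0.7856 0.1906 0.    ]
cabinet_drawer0_handle 0.58 [351.6 204.5] [0.6088 0.1773 0.062 ]
fixture 0.97 [253.7 244.3] [ 0.5492 -0.2348  0.    ]
fixture 0.95 [280.2 195.7] [ 0.3815 -0.0256  0.    ]
fixture 0.85 [319.1 165.5] [0.3112 0.212  0.    ]
fixture 0.76 [132.2 282.1] [ 0.4799 -0.7014  0.    ]
fixture 0.58 [189.1 255.9] [ 0.4756 -0.4757  0.    ]
pin_line 0.91 [253.7 236.6] [ 0.5479 -0.2307  0.048 ]
pin_line 0.9 [281.2 187.8] [ 0.3817 -0.0199  0.048 ]
pin_line 0.74 [320.  160.6] [0.3261 0.2046 0.048 ]
pin_line 0.74 [310.1 253.4] [ 0.7188 -0.0814  0.048 ]
pin_line 0.64 [189.3 248.4] [ 0.4776 -0.4666  0.048 ]
vee_block 0.5 [310.  257.1] [ 0.7073 -0.073   0.    ]
jar 0.66 [280.8 275.6] [ 0.7237 -0.2091  0.    ]
spray_bottle 0.77 [246.4 289.5] [ 0.7133 -0.3459  0.    ]
spray_bottle 0.6 [406.7 169.8] [0.5254 0.5369 0.    ]
spray_bottle 0.26 [352.  202.7] [0.5631 0.2184 0.    ]
```

View pics/crop0.png

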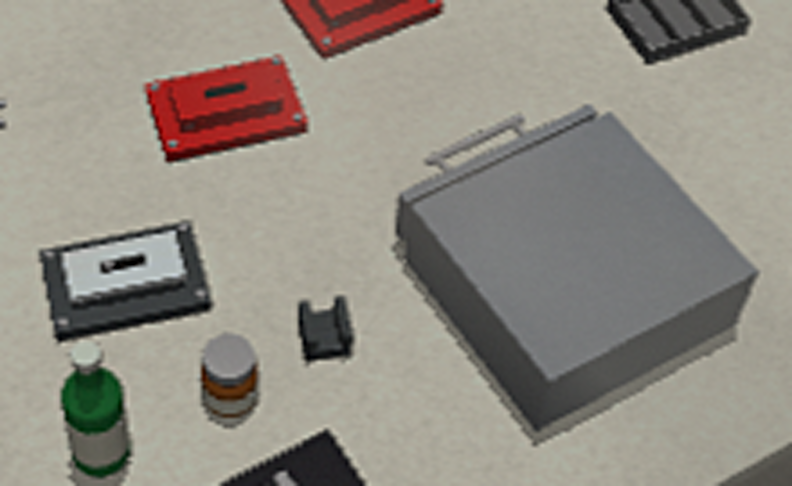

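```bash
cat >> h.py <<'E'
from scipy.spatial.transform import Rotation as Ro
def tgtR(yaw_deg):  # tool x down, tool z (jaws) horizontal at yaw
    a=np.deg2rad(yaw_deg);x=np.array([0,0,-1.]);z=np.array([np.cos(a),np.sin(a),0]);return np.c_[x,np.cross(z,x),z]
def plan(pos,yaw,s=None):
    s=s or env.sense();R0=R(s['eef_rot']);p0=np.array(s['eef_pos'])
    best=None
    for y in(yaw,yaw+180):
        RT=tgtR(y);w=Ro.from_matrix(R0.T@RT).as_rotvec(degrees=True)
        if best is None or np.linalg.norm(w)<np.linalg.norm(best[0]): best=(w,RT)
    w,RT=best
    print('turn total shares',(w/8).round(2),'shift in start frame (shares)',(R0.T@(pos-p0)/.025).round(2),'in final frame',(RT.T@(pos-p0)/.025).round(2))
    print('  world delta mm',((pos-p0)*1e3).round(1),'q6',s['q'][5].round(2))
def st():
    s=env.sense();r=R(s['eef_rot']);print('t%.2f'%s['clock'],'tcp',s['eef_pos'].round(4),'x',r[:,0].round(3),'z',r[:,2].round(3),'jawyaw %.2f'%np.rad2deg(np.arctan2(r[1,2],r[0,2])),'F',s['ft_force'].round(1),'op',round(s['opening'],4));return s
E
python3 - <<'E'
from h import *
s=st();R0=R(s['eef_rot']);print(R0.round(3))
i=env.camera_info('wrist');Rc=R(i['rotation']);print('cam in tool',(R0.T@(i['xyz']-s['eef_pos'])).round(4),'viewdir tool',(R0.T@-Rc[:,2]).round(3))
plan(np.array([.56,.18,.25]),0)
E
```

```text
t0.50 tcp [0.2813 0.5581 0.2225] x [-0. -0. -1.] z [ 0.45   0.893 -0.   ] jawyaw 63.25 F [-0.1 -0.8  0.3] op 0.0873
[[-0.    -0.893  0.45 ]
 [-0.     0.45   0.893]
 [-1.     0.    -0.   ]]
cam in tool [-0.1618  0.0825  0.0015] viewdir tool [ 0.954 -0.301 -0.   ]
turn total shares [ 7.91 -0.    0.  ] shift in start frame (shares) [ -1.1  -16.76  -8.49] in final frame [ -1.1  -15.12  11.15]
  world delta mm [ 278.7 -378.1   27.5] q6 -0.13
```

```bash
python3 -m pendant '[[[-0.2,-1,0,1,0,0],[-0.2,-1,0,1,0,0],[-0.2,-1,0,1,0,0],[-0.2,-1,0,1,0,0],[-0.2,-1,0,1,0,0],[-0.2,-1,0,1,0,0],[0,-1,0,1,0,0],[0,-1,0,0.9,0,0]]]'
python3 -c "
from h import *
st();plan(np.array([.56,.18,.25]),0)"
```

```text
clock: 1.5
eef_pos: [0.3913, 0.4023, 0.2527]
eef_rot: [0.707, 0.001, 0.707, -0.001]
ft_force: [-0.2, -0.5, 0.7]
opening: 0.087
t1.50 tcp [0.3913 0.4023 0.2527] x [ 0.  0. -1.] z [ 1.    -0.004  0.   ] jawyaw -0.21 F [-0.2 -0.5  0.7] op 0.087
turn total shares [-0.03  0.   -0.  ] shift in start frame (shares) [ 0.11 -8.87  6.78] in final frame [ 0.11 -8.89  6.75]
  world delta mm [ 168.7 -222.3   -2.7] q6 0.66
```

```bash
python3 -m pendant '[[[0,-1,0.7,0,0,0],[0,-1,0.7,0,0,0],[0,-1,0.7,0,0,0],[0,-1,0.7,0,0,0],[0,-1,0.7,0,0,0],[0,-1,0.7,0,0,0],[0,-1,0.7,0,0,0],[0,-1,0.7,0,0,0],[0,-0.9,0.7,0,0,0],[0,0,0.5,0,0,0]]]' -0.45
python3 - <<'E'
from h import *
st();p,d,c=cam("wrist");cv2.imwrite("pics/w1.png",p);np.savez("w1.npz",p=p,d=d,K=c['K'],t=c['t'],R=c['R'])
for q in("cabinet_drawer0_handle",):
    for e in env.landmark_of("wrist",q): print(q,round(e['conf'],2),np.round(e['point'],1),onplane(e['point'],.062,c).round(4))
W=cloud(d,c)
m=(abs(W[...,2]-.066)<.006)&(W[...,0]>.5)&(W[...,0]<.645)&(abs(W[...,1]-.18)<.12)
q=W[m];print(len(q));print(q.min(0),q.max(0))
E
```

```text
clock: 2.75
eef_pos: [0.562, 0.1794, 0.2527]
eef_rot: [0.707, 0.0, 0.707, -0.001]
ft_force: [0.1, 0.0, -0.5]
opening: 0.0236
t2.75 tcp [0.562  0.1794 0.2527] x [ 0. -0. -1.] z [ 1.    -0.001  0.   ] jawyaw -0.08 F [ 0.1  0.  -0.5] op 0.0236
cabinet_drawer0_handle 0.77 [318.3 194.4] [0.608 0.177 0.062]
1592
[0.60225107 0.0817359  0.06006067] [0.64383726 0.29964188 0.07192374]
```

View pics/w1.png

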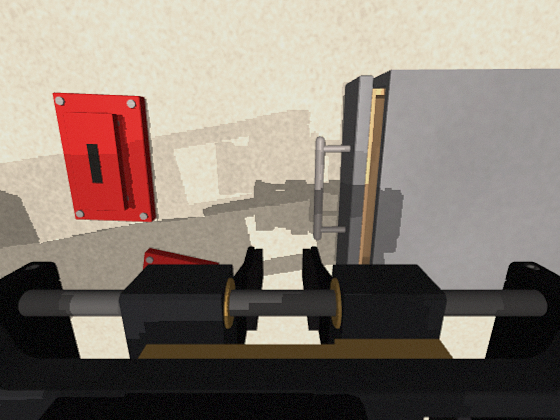

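The wrist view shows the handle bar at columns 315–324, rows 137–240, with the panel to its right and the drawer slightly open. I'll fit the bar line next.

```bash
python3 - <<'E'
from h import *
f=np.load("w1.npz");p,d=f['p'],f['d'];c=dict(K=f['K'],t=f['t'],R=f['R']);W=cloud(d,c)
m=np.zeros(d.shape,bool);m[130:250,308:330]=1
m&=(W[...,2]>.055)&(W[...,2]<.075)&(W[...,0]<.622)
q=W[m];print(len(q),q[:,1].min(),q[:,1].max(),q[:,2].max())
mid=[(r,np.median(W[r][m[r]][:,0]),np.median(W[r][m[r]][:,1])) for r in range(130,250) if m[r].sum()>3]
a=np.array(mid);print(np.polyfit(a[:,2],a[:,1],1),a[::12].round(4).tolist())
# cabinet top from wrist: front edge
mt=abs(W[...,2]-.1)<.005
e=np.array([[W[r][mt[r]][:,0].min(),W[r][mt[r]][:,1].mean()] for r in range(80,240) if mt[r].sum()>20])
ed=np.array([W[r,np.where(mt[r])[0][0]] for r in range(80,240) if mt[r].sum()>20]);print('edge',np.polyfit(ed[:,1],ed[:,0],1),np.median(ed[:,0]))
mp=(abs(W[...,2]-.088)<.004)&(W[...,0]<.67)
ed=np.array([W[r,np.where(mp[r])[0][0]] for r in range(80,240) if mp[r].sum()>2]);print('panel',np.polyfit(ed[:,1],ed[:,0],1),np.median(ed[:,0]))
E
```

```text
985 0.11669420307265141 0.2461836938541825 0.06908776441420617
[-0.00790935  0.60932192] [[137.0, 0.6073, 0.2461], [149.0, 0.6103, 0.2326], [161.0, 0.6074, 0.2187], [173.0, 0.6071, 0.2044], [185.0, 0.6077, 0.1898], [197.0, 0.6071, 0.1748], [209.0, 0.6077, 0.1594], [221.0, 0.6074, 0.1436], [233.0, 0.6075, 0.127]]
edge [-0.0053523   0.67148707] 0.6702971602829195
panel [-0.0054706   0.64417704] 0.6429669989813469
```

```bash
python3 -m pendant '[[[1,0.07,0.6,0,0,0],[1,0,0.6,0,0,0],[1,0,0.6,0,0,0],[1,0,0.02,0,0,0],[1,0,0,0,0,0],[0,0,0,0,0,0]]]'
python3 -c "
from h import *
s=st();plan(np.array([.6076,.181,.0455]),0,s)"
```

```text
clock: 3.6
eef_pos: [0.6041, 0.1834, 0.1249]
eef_rot: [0.705, -0.001, 0.709, 0.001]
ft_force: [-0.8, 0.1, 0.3]
opening: 0.024
t3.60 tcp [0.6041 0.1834 0.1249] x [-0.005 -0.001 -1.   ] z [ 1.     0.002 -0.005] jawyaw 0.13 F [-0.8  0.1  0.3] op 0.024
turn total shares [ 0.02 -0.04  0.  ] shift in start frame (shares) [ 3.18 -0.09  0.16] in final frame [ 3.18 -0.09  0.14]
  world delta mm [  3.5  -2.4 -79.4] q6 0.17
```

```bash
python3 -m pendant '[[[0,0,0,0,0,0],[0,0,0,0,0,0]]]'
python3 -c "
from h import *
s=st();plan(np.array([.6076,.181,.0455]),0,s)"
```

```text
clock: 3.85
eef_pos: [0.6075, 0.183, 0.1294]
eef_rot: [0.708, -0.0, 0.706, 0.001]
ft_force: [-0.9, 0.3, 0.6]
opening: 0.0238
t3.85 tcp [0.6075 0.183  0.1294] x [ 0.003  0.001 -1.   ] z [1.    0.001 0.003] jawyaw 0.08 F [-0.9  0.3  0.6] op 0.0238
turn total shares [ 0.01  0.02 -0.  ] shift in start frame (shares) [ 3.35 -0.08 -0.01] in final frame [ 3.35 -0.08  0.  ]
  world delta mm [  0.1  -2.  -83.9] q6 0.17
```

```bash
python3 -m pendant '[[[0.8,-0.04,0,0,0,0],[0.8,-0.04,0,0,0,0],[0.7,0,0,0,0,0],[0.6,0,0,0,0,0],[0.4,0,0,0,0,0],[0,0,0,0,0,0],[0,0,0,0,0,0]]]'
python3 -c "
from h import *
s=st()"
```

```text
clock: 4.72
eef_pos: [0.6072, 0.1806, 0.0457]
eef_rot: [0.708, -0.0, 0.707, 0.0]
ft_force: [-0.0, -0.8, 0.2]
opening: 0.0241
t4.72 tcp [0.6072 0.1806 0.0457] x [ 0.001  0.    -1.   ] z [1.    0.001 0.001] jawyaw 0.05 F [-0.  -0.8  0.2] op 0.0241
```

No contact on the way down. Closing on the bar.

```bash
python3 -m pendant '[[[0,0,0,0,0,0],[0,0,0,0,0,0],[0,0,0,0,0,0]]]' -1 15
python3 -m pendant '[[[0,0,-0.3,0,0,0],[0,0,-0.5,0,0,0],[0,0,-0.7,0,0,0],[0,0,-0.7,0,0,0],[0,0,-0.7,0,0,0],[0,0,-0.7,0,0,0],[0,0,-0.7,0,0,0],[0,0,-0.7,0,0,0],[0,0,-0.7,0,0,0],[0,0,-0.4,0,0,0]]]'
python3 -m pendant '[[[0,0,-0.2,0,0,0],[0,0,0,0,0,0],[0,0,0,0,0,0]]]'
```

```text
clock: 5.1
eef_pos: [0.607, 0.1806, 0.0457]
eef_rot: [0.707, -0.0, 0.707, 0.0]
ft_force: [0.1, 0.2, 2.7]
opening: 0.0103
clock: 6.35
eef_pos: [0.4532, 0.1799, 0.0456]
eef_rot: [0.707, -0.001, 0.707, 0.0]
ft_force: [1.8, -3.3, 4.2]
opening: 0.0103
clock: 6.72
eef_pos: [0.4486, 0.1799, 0.0456]
eef_rot: [0.707, -0.001, 0.707, 0.0]
ft_force: [-1.3, -2.8, 7.3]
opening: 0.0101
```

```bash
python3 -m pendant '[[[0,0,0,0,0,0],[0,0,0,0,0,0]]]' -0.45
python3 -m pendant '[[[-0.4,0,0,0,0,0],[-0.8,0,0,0,0,0],[-1,0,0,0,0,0],[-1,-0.5,0.7,0,0,0],[-1,-0.5,0.7,0,0,0],[-1,-0.5,0.7,0,0,0],[-1,-0.5,0.7,0,0,0],[-1,-0.4,0.7,0,0,0],[-0.6,0,0.5,0,0,0],[0,0,0,0,0,0]]]' 0.3
python3 - <<'E'
from h import *
st();p,d,c=cam("wrist");cv2.imwrite("pics/w2.png",p);np.savez("w2.npz",p=p,d=d,K=c['K'],t=c['t'],R=c['R'])
for q in("cabinet_drawer0_handle","plate"):
    for e in env.landmark_of("wrist",q): print(q,round(e['conf'],2),np.round(e['point'],1),onplane(e['point'],.062 if 'c' in q else .022,c).round(4))
E
```

```text
clock: 6.98
eef_pos: [0.448, 0.1803, 0.0445]
eef_rot: [0.707, -0.0, 0.708, 0.0]
ft_force: [0.4, 0.2, 0.6]
opening: 0.0211
clock: 8.22
eef_pos: [0.5503, 0.1204, 0.2418]
eef_rot: [0.708, -0.0, 0.706, 0.0]
ft_force: [-0.6, -0.6, -1.3]
opening: 0.0569
t8.22 tcp [0.5503 0.1204 0.2418] x [ 0.003  0.    -1.   ] z [1.    0.    0.003] jawyaw 0.03 F [-0.6 -0.6 -1.3] op 0.0569
cabinet_drawer0_handle 0.57 [194.9 145.6] [0.4521 0.1781 0.062 ]
plate 0.79 [307.2 161.9] [0.5846 0.1544 0.022 ]
```

View pics/w2.png

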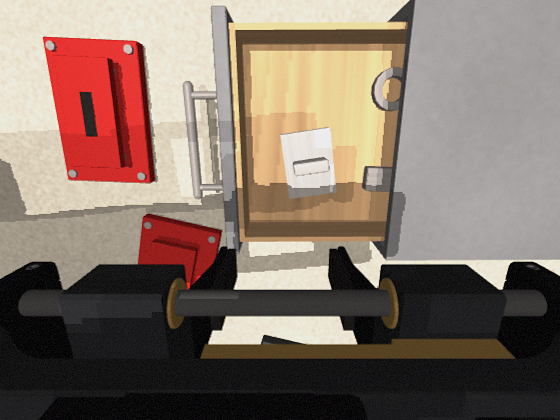

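The drawer is open. The plate is at about (308,163) with its rib at (311,166), clear of the roof. The ring and block lie behind it at (388,88) and (378,178).

```bash
python3 - <<'E'
from h import *
f=np.load("w2.npz");p,d=f['p'],f['d'];c=dict(K=f['K'],t=f['t'],R=f['R']);W=cloud(d,c)
reg=np.zeros(d.shape,bool);reg[120:205,270:350]=1
for a,b in((.036,.048),(.066,.078)):
    m=reg&(W[...,2]>a)&(W[...,2]<b);m=cv2.morphologyEx(m.astype(np.uint8),cv2.MORPH_OPEN,np.ones((2,2)))>0
    q=W[m];r=cv2.minAreaRect((q[:,:2]*1000).astype(np.float32));print(len(q),r,cv2.boxPoints(r).round(1).tolist(),np.median(q[:,2]))
big=cv2.resize(p[110:215,260:360],None,fx=5,fy=5,interpolation=cv2.INTER_CUBIC);cv2.imwrite("pics/c2.png",big)
E
```

```text
2656 ((588.3866577148438, 150.22618103027344), (63.16387176513672, 85.41048431396484), 8.38105297088623) [[550.9000244140625, 187.89999389648438], [563.4000244140625, 103.4000015258789], [625.9000244140625, 112.5999984741211], [613.4000244140625, 197.10000610351562]] nan
437 ((588.4173583984375, 150.9987030029297), (43.97212600708008, 20.223379135131836), 8.620038986206055) [[565.2000122070312, 157.6999969482422], [568.2000122070312, 137.6999969482422], [611.7000122070312, 144.3000030517578], [608.5999755859375, 164.3000030517578]] 0.07164592302141137
```

View pics/c2.png

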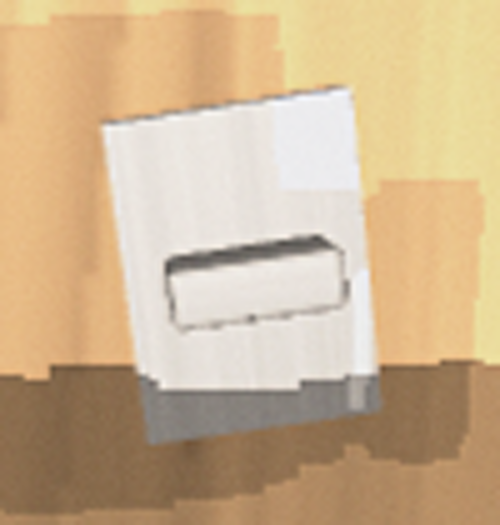

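```bash
python3 -m pendant '[[[0,0.5,0.5,-1,0,0],[0,0.5,0.6,-1,0,0],[0,0,0.5,-1,0,0],[0,0,0,-1,0,0],[0,0,0,-1,0,0],[0,0,0,-1,0,0],[0,0,0,-1,0,0],[0,0,0,-1,0,0],[0,0,0,-1,0,0],[0.5,0,0,-1,0,0]]]'
python3 -m pendant '[[[0.8,0,0,-1,0,0],[0.8,0,0,-1,0,0],[0.8,0,0,-0.3,0,0],[0.5,0,0,0,0,0],[0,0,0,0,0,0],[0,0,0,0,0,0]]]' -0.1
python3 -c "
from h import *
s=st();plan(np.array([.5884,.1505,.0465]),98.5,s)"
```

```text
clock: 9.62
eef_pos: [0.5863, 0.1512, 0.2275]
eef_rot: [0.54, -0.456, 0.54, 0.456]
ft_force: [0.1, 0.5, -0.1]
opening: 0.0564
clock: 10.38
eef_pos: [0.5871, 0.151, 0.1557]
eef_rot: [-0.462, 0.536, -0.462, -0.535]
ft_force: [-0.3, 0.1, 0.4]
opening: 0.0394
t10.38 tcp [0.5871 0.151  0.1557] x [ 0.001  0.    -1.   ] z [-0.147  0.989 -0.   ] jawyaw 98.43 F [-0.3  0.1  0.4] op 0.0394
turn total shares [-0.01 -0.    0.01] shift in start frame (shares) [ 4.37 -0.05 -0.03] in final frame [ 4.37 -0.05 -0.03]
  world delta mm [   1.3   -0.5 -109.2] q6 -1.6
```

```bash
python3 -m pendant '[[[0.9,-0.05,-0.03,0,0,0],[0.9,0,0,0,0,0],[0.9,0,0,0,0,0],[0.7,0,0,0,0,0],[0.5,0,0,0,0,0],[0.4,0,0,0,0,0],[0,0,0,0,0,0],[0,0,0,0,0,0]]]'
python3 -m pendant '[[[0,0,0,0,0,0],[0,0,0,0,0,0],[0,0,0,0,0,0],[0,0,0,0,0,0]]]' -1 40
python3 -c "
from h import *
s=st()"
```

```text
clock: 11.38
eef_pos: [0.5886, 0.1504, 0.0482]
eef_rot: [-0.462, 0.536, -0.462, -0.535]
ft_force: [0.3, 0.0, -0.1]
opening: 0.0392
clock: 11.88
eef_pos: [0.5882, 0.1509, 0.0479]
eef_rot: [0.462, -0.535, 0.461, 0.536]
ft_force: [-0.8, 2.8, 2.3]
opening: 0.0137
t11.88 tcp [0.5882 0.1509 0.0479] x [ 0.     0.001 -1.   ] z [-0.147  0.989  0.001] jawyaw 98.45 F [-0.8  2.8  2.3] op 0.0137
```

```bash
python3 -m pendant '[[[-0.4,0,0,0,0,0],[-0.8,0,0,0,0,0],[-1,0,0,0,0,0],[-1,0,0,0,0,0],[-1,0,0,0,0,0],[-1,0,0,0,0,0],[-0.8,0,0,0,0,0],[-0.4,0,0,0,0,0]]]'
python3 -c "
from h import *
s=st();plan(np.array([.617,-.248,.20]),75,s)"
```

```text
clock: 12.88
eef_pos: [0.5887, 0.1503, 0.2096]
eef_rot: [-0.462, 0.536, -0.461, -0.535]
ft_force: [-0.8, 0.6, -4.1]
opening: 0.0138
t12.88 tcp [0.5887 0.1503 0.2096] x [ 0.002  0.    -1.   ] z [-0.147  0.989 -0.   ] jawyaw 98.45 F [-0.8  0.6 -4.1] op 0.0138
turn total shares [2.93 0.   0.02] shift in start frame (shares) [  0.39   1.22 -15.92] in final frame [  0.38  -5.22 -15.1 ]
  world delta mm [  28.3 -398.3   -9.6] q6 -1.6
```

```bash
python3 -m pendant '[[[0,0,0,1,0,0],[0,0,0,1,0,0],[0,0,0,0.93,0,0],[0.1,-0.33,-0.94,0,0,0],[0.1,-0.33,-0.94,0,0,0],[0.1,-0.33,-0.94,0,0,0],[0.1,-0.33,-0.94,0,0,0],[0,-0.33,-0.94,0,0,0],[0,-0.33,-0.94,0,0,0],[0,-0.33,-0.94,0,0,0]]]'
python3 -m pendant '[[[0,-0.33,-0.94,0,0,0],[0,-0.33,-0.94,0,0,0],[0,-0.33,-0.94,0,0,0],[0,-0.33,-0.94,0,0,0],[0,-0.33,-0.94,0,0,0],[0,-0.33,-0.94,0,0,0],[0,-0.33,-0.94,0,0,0],[0,-0.33,-0.94,0,0,0],[0,-0.33,-0.94,0,0,0],[0,0,0,0,0,0]]]'
python3 - <<'E'
from h import *
st();p,d,c=cam("wrist");cv2.imwrite("pics/w3.png",p);np.savez("w3.npz",p=p,d=d,K=c['K'],t=c['t'],R=c['R'])
for q in("pin_line","fixture","plate"):
    for e in env.landmark_of("wrist",q): print(q,round(e['conf'],2),np.round(e['point'],1),onplane(e['point'],.048 if 'pin' in q else 0,c).round(4))
E
```

```text
clock: 14.12
eef_pos: [0.6008, -0.0243, 0.1969]
eef_rot: [0.561, -0.43, 0.561, 0.431]
ft_force: [-0.0, -0.6, -3.6]
opening: 0.0136
clock: 15.38
eef_pos: [0.6183, -0.2497, 0.1974]
eef_rot: [0.561, -0.43, 0.562, 0.43]
ft_force: [0.2, -0.1, -4.4]
opening: 0.0134
t15.38 tcp [ 0.6183 -0.2497  0.1974] x [ 0.    -0.001 -1.   ] z [ 0.261  0.965 -0.   ] jawyaw 74.88 F [ 0.2 -0.1 -4.4] op 0.0134
pin_line 0.87 [282.3 137.1] [ 0.5542 -0.231   0.048 ]
pin_line 0.79 [ 43.7 128.2] [ 0.4818 -0.4649  0.048 ]
fixture 0.98 [ 78.6 131.8] [ 0.4875 -0.4636  0.    ]
fixture 0.92 [281.7 131.6] [ 0.5502 -0.2307  0.    ]
plate 0.58 [284.5 237.8] [ 0.6822 -0.2626  0.    ]
```

View pics/w3.png

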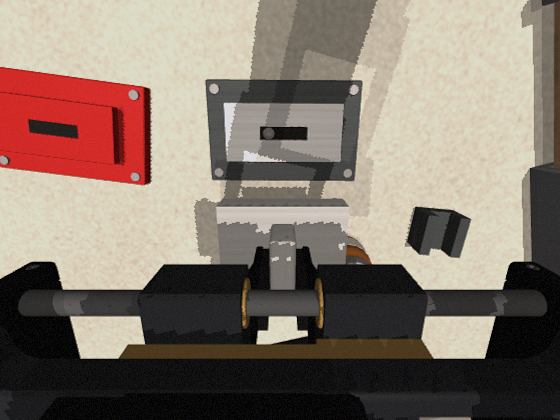

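The pin shows as a round disc at about (269,133), at the left end of the slot (260–308, row 133). The plate is held at (283,230). I'll refine both.

```bash
python3 - <<'E'
from h import *
f=np.load("w3.npz");p,d=f['p'],f['d'];c=dict(K=f['K'],t=f['t'],R=f['R']);W=cloud(d,c)
cv2.imwrite("pics/c3.png",cv2.resize(p[70:215,200:370],None,fx=4.5,fy=4.1,interpolation=cv2.INTER_CUBIC))
reg=np.zeros(d.shape,bool);reg[70:192,195:370]=1
def rect(m,n):
    q=W[m];r=cv2.minAreaRect((q[:,:2]*1000).astype(np.float32));print(n,len(q),np.round(r[0],1),np.round(r[1],1),round(r[2],2),'z',np.median(q[:,2]).round(4))
rect(reg&(W[...,2]>.013)&(W[...,2]<.023),'base');rect(reg&(W[...,2]>.035)&(W[...,2]<.044),'seat')
m=reg&(W[...,2]>.0455)&(W[...,2]<.056);m[:, :250]=0;m[:,320:]=0
q=W[m];print('pin pts',len(q),q.mean(0).round(4) if len(q) else '',np.argwhere(m).mean(0) if len(q) else '')
# slot depth map around pin
print((W[126:142,256:284:1,2]*1000).round(0)[::2,::2])
# plate top
reg=np.zeros(d.shape,bool);reg[195:265,200:365]=1
q=W[reg&(W[...,2]>.15)&(W[...,2]<.2)];print('plate top z',np.median(q[:,2]))
E
```

```text
base 8206 [ 551.1 -228.9] [170.5 110.5] 74.44 z 0.0177
seat 6719 [ 550.7 -229. ] [124.1  59.4] 74.88 z 0.0398
pin pts 84 [ 0.5468 -0.2438  0.047 ] [133.21428571 268.5       ]
[[40. 40. 41. 37. 40. 40. 40. 40. 39. 40. 41. 41. 38. 39.]
 [40. 38. 39. 41. 40. 44. 46. 46. 40. 40. 39. 39. 40. 41.]
 [39. 40. 41. 40. 45. 47. 47. 47. 45. 42. 39. 40. 39. 40.]
 [39. 40. 41. 41. 47. 47. 48. 48. 46. 42. 40. 41. 40. 40.]
 [41. 40. 40. 40. 46. 47. 48. 47. 46. 46. 40. nan 40. 40.]
 [40. 41. 41. 39. 45. 47. 48. 48. 47. 39. 40. 40. 41. 41.]
 [39. 41. 39. 39. 40. 46. 46. 46. 39. 40. 40. 41. 42. 39.]
 [39. 40. 39. 39. 40. 40. 39. 40. 40. 39. 39. 39. 40. 38.]]
plate top z 0.19109650056551114
```

View pics/c3.png

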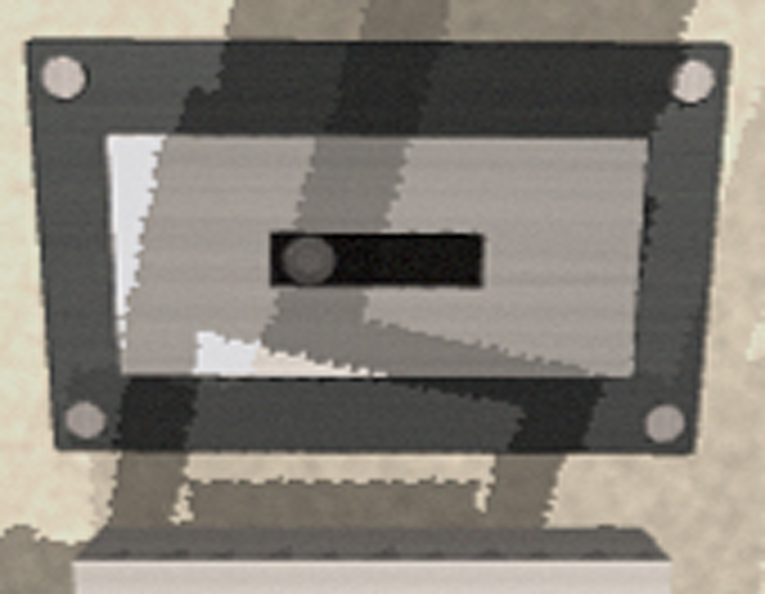

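```bash
python3 - <<'E'
from h import *
f=np.load("w3.npz");p,d=f['p'],f['d'];c=dict(K=f['K'],t=f['t'],R=f['R']);W=cloud(d,c)
s=st();R0=R(s['eef_rot']);reg=np.zeros(d.shape,bool);reg[195:262,200:365]=1
m=reg&(W[...,2]>.186)&(W[...,2]<.196);T=(W[m]-s['eef_pos'])@R0*1000
for lo in(20,24):
    t=T[T[:,1]>lo];print('z range',np.percentile(t[:,2],[0.5,99.5]).round(1))
zb=np.arange(-36,37,8);e=[np.percentile(T[abs(T[:,2]-z)<4][:,1],99) for z in zb];print('y edge',np.round(e,1),np.polyfit(zb,e,1))
plan(np.array([.5468,-.244,.082]),74.7,s)
E
```

```text
t15.57 tcp [ 0.6184 -0.2465  0.1974] x [-0.     0.001 -1.   ] z [0.258 0.966 0.   ] jawyaw 75.04 F [-0.1  0.1 -2.9] op 0.014
z range [-41.1  38. ]
z range [-41.1  38. ]
y edge [33.1 33.  33.  33.  33.1 32.9 32.8 32.8 32.8 32.8] [-4.27582078e-03  3.29377999e+01]
turn total shares [ 0.04  0.   -0.  ] shift in start frame (shares) [ 4.62  2.79 -0.65] in final frame [ 4.62  2.79 -0.66]
  world delta mm [ -71.6    2.5 -115.4] q6 -1.81
```

The arm was still settling during that picture, so I'll take one more while it is still.

```bash
python3 - <<'E'
from h import *
s=st();p,d,c=cam("wrist");s2=st();np.savez("w4.npz",p=p,d=d,K=c['K'],t=c['t'],R=c['R']);W=cloud(d,c)
reg=np.zeros(d.shape,bool);reg[70:192,195:370]=1
def rect(m,n):
    q=W[m];r=cv2.minAreaRect((q[:,:2]*1000).astype(np.float32));print(n,len(q),np.round(r[0],1),np.round(r[1],1),round(r[2],2))
rect(reg&(W[...,2]>.013)&(W[...,2]<.023),'base');rect(reg&(W[...,2]>.035)&(W[...,2]<.044),'seat')
m=reg&(W[...,2]>.0455)&(W[...,2]<.056);m[:, :250]=0;m[:,320:]=0
q=W[m];print('pin pts',len(q),q.mean(0).round(4),np.argwhere(m).mean(0))
R0=R(s['eef_rot']);reg=np.zeros(d.shape,bool);reg[190:262,200:365]=1
m=reg&(W[...,2]>.186)&(W[...,2]<.196);T=(W[m]-s['eef_pos'])@R0*1000
t=T[T[:,1]>20];print('z range',np.percentile(t[:,2],[0.5,99.5]).round(1))
zb=np.arange(-32,33,8);e=[np.percentile(T[abs(T[:,2]-z)<4][:,1],99) for z in zb];print('y edge',np.round(e,1),np.polyfit(zb,e,1))
# rib top in tool frame
m=reg&(W[...,2]>.214)&(W[...,2]<.228);T=(W[m]-s['eef_pos'])@R0*1000
if m.sum(): print('rib',m.sum(),np.percentile(T[:,1],[1,99]).round(1),np.percentile(T[:,2],[1,99]).round(1))
E
```

```text
t15.57 tcp [ 0.6184 -0.2465  0.1974] x [-0.     0.001 -1.   ] z [0.258 0.966 0.   ] jawyaw 75.04 F [-0.1  0.1 -2.9] op 0.014
t15.62 tcp [ 0.6184 -0.2463  0.1975] x [-0.  0. -1.] z [0.258 0.966 0.   ] jawyaw 75.06 F [ 0.2  0.  -3.9] op 0.0137
base 8206 [ 551. -229.] [170.4 110.3] 74.51
seat 6719 [ 551.1 -228.8] [124.2  59.7] 75.07
pin pts 77 [ 0.5466 -0.2439  0.0468] [133.77922078 265.35064935]
z range [-38.1  41.1]
y edge [33.6 33.6 33.6 33.8 33.9 33.7 33.6 33.6 33.6] [-3.41129109e-04  3.36797048e+01]
rib 702 [ 9.3 23.9] [-12.8  16.1]
```

```bash
python3 -m pendant '[[[0,0.7,-0.2,0.03,0,0],[0.3,0.7,-0.2,0,0,0],[0.6,0.7,-0.2,0,0,0],[0.8,0.58,-0.1,0,0,0],[0.8,0,0,0,0,0],[0.8,0,0,0,0,0],[0.7,0,0,0,0,0],[0.5,0,0,0,0,0],[0,0,0,0,0,0],[0,0,0,0,0,0]]]'
python3 - <<'E'
from h import *
s=st();plan(np.array([.5492,-.2461,.0745]),74.8,s);p,d,c=cam("wrist");cv2.imwrite("pics/w5.png",p)
np.savez("w5.npz",p=p,d=d,K=c['K'],t=c['t'],R=c['R'])
E
```

```text
clock: 16.88
eef_pos: [0.5497, -0.2467, 0.0856]
eef_rot: [0.562, -0.43, 0.562, 0.429]
ft_force: [-0.2, -0.2, -3.3]
opening: 0.0139
t16.88 tcp [ 0.5497 -0.2467  0.0856] x [ 0.001 -0.001 -1.   ] z [ 0.263  0.965 -0.   ] jawyaw 74.78 F [-0.2 -0.2 -3.3] op 0.0139
turn total shares [-0.   -0.    0.01] shift in start frame (shares) [0.44 0.03 0.02] in final frame [0.44 0.03 0.02]
  world delta mm [ -0.5   0.6 -11.1] q6 -1.86
```

View pics/w5.png

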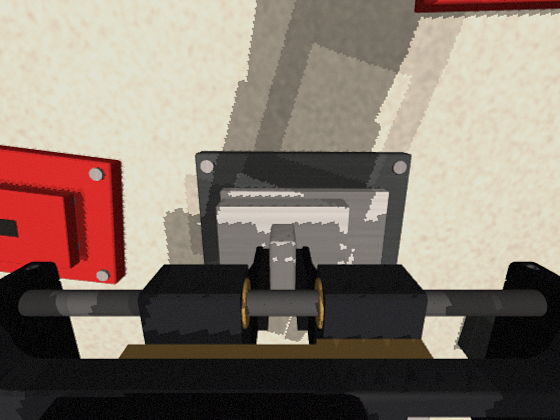

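The plate is just over the fixture, with its camera-side edge at row ~205 and the seat's at row ~190. Both are 60 wide in x, so I can compare the edges directly.

```bash
python3 - <<'E'
from h import *
f=np.load("w5.npz");p,d=f['p'],f['d'];c=dict(K=f['K'],t=f['t'],R=f['R']);W=cloud(d,c)
s=env.sense();R0=R(s['eef_rot']);T=(W-s['eef_pos'])@R0*1000
for n,a,b in(('base',.010,.026),('seat',.034,.046),('plate top',.072,.088)):
    reg=np.zeros(d.shape,bool);reg[145:262,190:420]=1
    m=reg&(W[...,2]>a)&(W[...,2]<b)
    zb=np.arange(-28,29,8);out=[]
    for z in zb:
        t=T[m&(abs(T[...,2]-z)<4)][:,1]; out.append(np.percentile(t,97) if len(t)>5 else np.nan)
    t=T[m];print(n,m.sum(),np.round(out,1),'zr',np.percentile(t[:,2],[.5,99.5]).round(1),'z',np.median(W[m][:,2]).round(4))
E
```

```text
base 10140 [58.9 58.9 58.9 58.8 58.6 58.3 58.4 58.3] zr [-66.6 101.5] z 0.0177
seat 3860 [34.3 34.2 34.2 34.1 34.1 34.1 34.1 34. ] zr [-42.7  79. ] z 0.0397
plate top 6268 [33.7 33.7 33.7 33.9 33.9 33.8 33.7 33.7] zr [-38.   41.3] z 0.0794
```

```bash
python3 -m pendant '[[[0.25,0.02,0,0,0,0],[0.2,0,0,0,0,0],[0.1,0,0,0,0,0],[0.1,0,0,0,0,0],[0,0,0,0,0,0]]]'
python3 -m pendant '[[[0.1,0,0,0,0,0],[0.1,0,0,0,0,0],[0,0,0,0,0,0]]]'
```

```text
clock: 17.55
eef_pos: [0.5485, -0.2462, 0.0685]
eef_rot: [0.562, -0.429, 0.562, 0.429]
ft_force: [0.3, 0.1, -4.7]
opening: 0.0137
clock: 17.92
eef_pos: [0.549, -0.2465, 0.0646]
eef_rot: [0.562, -0.43, 0.562, 0.429]
ft_force: [-1.4, 1.0, 4.2]
opening: 0.0135
```

The underside is at about 39 mm, well below the 48 mm pin tip, so the bore is on the pin and the seat spring is loading (about +8 N). Now pressing home.

```bash
python3 -m pendant '[[[0.08,0,0,0,0,0],[0.08,0,0,0,0,0],[0.06,0,0,0,0,0],[0,0,0,0,0,0]]]'
python3 -m pendant '[[[0.06,0,0,0,0,0],[0.04,0,0,0,0,0],[0,0,0,0,0,0]]]'
```

```text
clock: 18.42
eef_pos: [0.549, -0.2465, 0.0598]
eef_rot: [0.562, -0.43, 0.562, 0.429]
ft_force: [-5.2, 3.1, 11.5]
opening: 0.014
clock: 18.8
eef_pos: [0.5491, -0.2466, 0.0597]
eef_rot: [0.562, -0.43, 0.562, 0.429]
ft_force: [-12.3, 6.6, 26.7]
opening: 0.0136
```

```bash
python3 -m pendant '[[[0,0.03,0,0,0,0],[0,0,0,0,0,0],[0,0,0,0,0,0]]]'
python3 - <<'E'
from h import *
s=st();p,d,c=cam("wrist");cv2.imwrite("pics/w6.png",p);W=cloud(d,c);R0=R(s['eef_rot']);T=(W-s['eef_pos'])@R0*1000
for n,a,b in(('base',.010,.023),('seat',.028,.042),('plate top',.047,.062)):
    reg=np.zeros(d.shape,bool);reg[130:262,150:440]=1
    m=reg&(W[...,2]>a)&(W[...,2]<b)
    t=T[m];print(n,m.sum(),'zr',np.percentile(t[:,2],[.5,99.5]).round(1),'y97',[np.percentile(t[abs(t[:,2]-z)<5][:,1],97).round(1) for z in(-25,0,25)],'z',np.nanmedian(W[m][:,2]).round(4))
p,d,c=cam("scene");cv2.imwrite("pics/s6.png",cv2.resize(p[130:330,180:440],None,fx=3,fy=3))
st()
E
```

```text
clock: 19.18
eef_pos: [0.5491, -0.2466, 0.0598]
eef_rot: [0.562, -0.43, 0.561, 0.429]
ft_force: [-9.1, 5.4, 23.9]
opening: 0.0136
t19.18 tcp [ 0.5491 -0.2466  0.0598] x [ 0.002 -0.001 -1.   ] z [ 0.262  0.965 -0.001] jawyaw 74.79 F [-9.1  5.4 23.9] op 0.0136
base 12210 zr [-66.5 101.4] y97 [np.float64(58.0), np.float64(58.0), np.float64(58.0)] z 0.0177
seat 3824 zr [-44.1  79. ] y97 [np.float64(33.9), np.float64(33.8), np.float64(34.0)] z 0.0337
plate top 6245 zr [-38.1  41.2] y97 [np.float64(33.6), np.float64(33.7), np.float64(33.6)] z 0.0536
t19.27 tcp [ 0.5491 -0.2466  0.0598] x [ 0.002 -0.001 -1.   ] z [ 0.262  0.965 -0.001] jawyaw 74.79 F [-8.6  5.1 23.5] op 0.0134
```

View pics/s6.png

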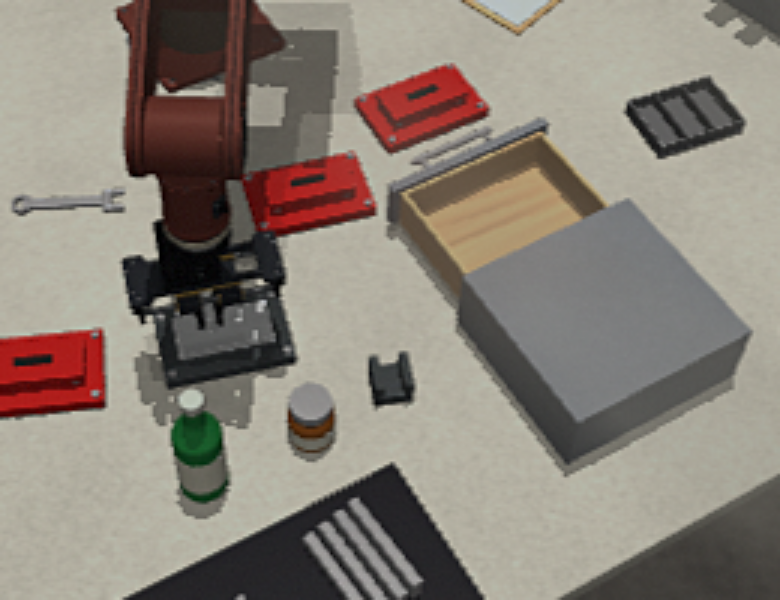

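View pics/w6.png

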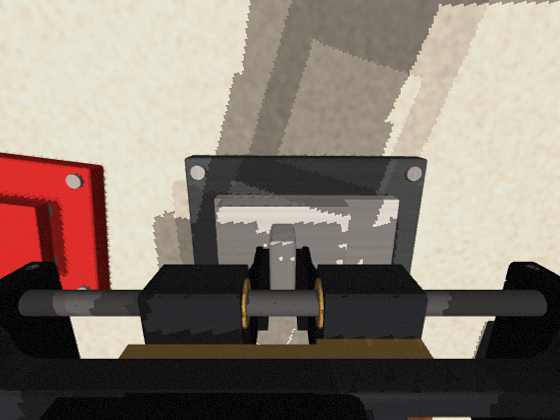

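The seat reads 33.7 mm, which is home. The plate top is at 53.6 mm and flush along the seat edge. I'll hold briefly to check it is steady, then hand in.

```bash
python3 -m pendant '[[[0,0,0,0,0,0],[0,0,0,0,0,0],[0,0,0,0,0,0],[0,0,0,0,0,0],[0,0,0,0,0,0],[0,0,0,0,0,0],[0,0,0,0,0,0],[0,0,0,0,0,0]]]' && python3 -c "
from h import *
s=st()
if s['ft_force'][2]>15 and s['eef_pos'][2]<.0605: print(env.close_job())"
```

```text
clock: 20.27
eef_pos: [0.5491, -0.2466, 0.0598]
eef_rot: [0.562, -0.43, 0.561, 0.429]
ft_force: [-9.1, 4.4, 23.6]
opening: 0.0136
t20.27 tcp [ 0.5491 -0.2466  0.0598] x [ 0.002 -0.001 -1.   ] z [ 0.262  0.965 -0.001] jawyaw 74.79 F [-9.1  4.4 23.6] op 0.0136
the job is handed in; nothing more can be done
None
```

The gauge plate is on the fixture with its bore over the pin, and the gripper is still holding it pressed with the seat fully home. I pulled the drawer out by about 0.16 m, lifted the plate by its rib, and turned it to the fixture's angle. I had already seen the pin near the y = −15 mm end of the slot, so I lowered the plate straight onto it and no sliding was needed. I handed the job in at 20.3 s.

**Last checks:**
- **Seat:** its top measured 33.7 mm against 34 when home. The plate top was at 53.6 mm, and the plate and seat edges lined up within about 0.4 mm.
- **Hold:** over the last second before hand-in, height and force stayed steady at about 24 N on the wrist sensor (about 27 N with the plate's weight). The grip on the rib was 13.6 mm wide.
- **Bench:** the bottle, jar, vee block and wrench still stood in place in the final scene picture; the pin tray was not checked in particular.

**What disagreed:**
- **Side force:** about 10 N remained while pressing, probably from the pin touching the bore wall. A 0.75 mm nudge lowered it only from about 14 N.
- **Camera offset:** the wrist camera read the held plate 1.5 to 3.5 mm off the gripper centre, so I aligned plate to pin by their relative positions in the camera.

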